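Vent the sprung-lid cleaning tank

ROBOT

A 6-joint arm with a two-finger parallel gripper is mounted at the origin on the work surface. World frame = base frame: x ahead of the robot, y to its left, z up, the work surface at z = 0. Lengths are in m, angles in degrees, forces in N, time in s.
With the tool pointing down it reaches from about 0.35 to 0.725 m from the base axis. Payload 6 kg.
Tool frame: the origin (TCP) lies midway between the tips of the shut fingers; the grasp point (between the pads) lies 19 mm behind it; z points along the fingers, y is the line along which they close (so a half turn about z gives the same grasp; the last joint's range is limited). The gripper opens to 85 mm and grips with 20 to 120 N. Pads are 22 mm wide; open, the fingers measure 114 mm over their backs; the gripper's body (76 mm by 85 mm) begins 54 mm behind the grasp point. The pads swing forward as they close: fully open they stand 13 mm farther back than shut.
Start: joints at [95.781, 2.303, 4.859, 0, -92.561, -19.12], TCP at [0.138, 0.584, 0.231] pointing down, gripper open.
Joint ranges: [-146.85, 146.85], [-73.84, 115.35], [-62.03, 85.46], [-188.31, 113.3], [-161.28, -10.13], [-171.36, 171.36]. Speed limits (degrees/s): [147.25, 147.25, 172.46, 180, 180, 180].

INTERFACE

Orientations are given as [roll, pitch, yaw] about the fixed x, y, z axes, in that order (R = Rz(yaw) Ry(pitch) Rx(roll)).
In Python, from station import robot, cams, job, look_for gives the robot as it stands.
- The arm moves only by the tool apply_moves, never from a script. Its argument "targets" is a list of rows, each an object of numbers: "x", "y", "z": the shift along the tool's x, y, z in m; "turn": the turn about the tool's z in degrees; "jaw": the finger opening in m, from 0 to 0.0854. In form: [{"x": .., "y": .., "z": .., "turn": .., "jaw": ..}, ...]. A call has 1 to 5 rows; each row shifts and turns the commanded pose from where the row before left it, along the tool's axes as they then stand; what a row does not reach is not made up. A row lasts 1/10 s, in which the tool goes at most 50 mm and 8.59 degrees, less where a joint would pass 70% of its speed; a pose out of reach is approached as far as the arm can. A call is refused whole if a number of a shift passes 0.05 or a number of a turn 8.59, either way. A call with a gripper value outside its range is refused whole. The fingers move at their own pace and stop on an object; "force" is the grip in N (left out, the last holds). Time passes only in rows, so rows that do not move let the fingers close. It gives the time, the measured TCP pose, the force, the opening and the grip force at its end, in the units of the state.
- robot.observe(): the state, without advancing time (a new reading comes with each control period).
- cams.snapshot(name): name is "scene" or "top" or "wrist"; returns a dict with "pixels" (384x512x3 uint8, blue, green, red), "K" (3x3 intrinsics, pixels), "world_from_camera" (4x4, takes a point from camera to world coordinates). Camera axes: x right, y up, looking along -z (the intrinsics and any distortion apply to the point x, -y, -z); pixel columns grow to the right and rows downward; lengths in m; the calibration is good to about 2 mm. A picture is of the moment at which its call begins. There is no depth.
- job.sign_off(): hands the job in; it is judged then, once.
Trained networks look in the newest picture that a camera, given by its name, has taken for a name from the list of things; names that differ only in an ending like _2 or _b are one class to them, and where a whole thing is asked for, a point or a joint stands for the part that bears it (a point fixed in the world has none). Each returns a list of dicts, best first, with "p" (0 to 1); they miss things now and then, are a little off and sometimes report something else, mostly with a low value. They report only what shows in the picture. A call takes as long as a camera call. They do not tell look-alikes from the thing itself.
- look_for(camera, target): "xyz" ([x, y, z] in m, in the coordinates of the camera as it stood for that picture, good to about 4 mm: the middle of the surface that is visible of it).
The state is a dict: "t": time; "q": joint angles; "joint_velocities": joint speeds; "effort": joint torques, N m; "tool_pos": TCP position; "tcp_rot": TCP orientation; "wrist_force": force on the tool from outside, world axes, zero at the start; "torque": the same for the moment, N m; "width": finger opening in m; "grasp_force": force on a finger pad.
Only numpy, scipy, OpenCV 4.12 (cv2) and the standard library are available. Lean on these libraries where they do the work, as an engineer would, in place of code of your own. Each camera call takes 0.05 s, during which the arm holds its last target. There are 200 camera calls.

TASK

Leave the lid shut while you wind the extractor's clockwork timer key clockwise as far as it will go. Then take the tank's sprung lid by its handle, raise it until the pointer tab on its edge lines up with the vent mark clamped on the quadrant, and finish while still holding it steady there, so the fumes can be drawn off: do not swing it wide open, do not let it snap shut, and leave the vent mark and everything else on the bench where they are.

Things in the scene. Friction and masses are not known exactly. Their poses are not given: they have to be found in the camera images.
- tank: Fixed stainless cleaning tank, 300 (x) by 320 (y) by 140 mm high, with a grey fan housing (100 by 250 by 165 mm high) behind it. Origin under the centre of the tank itself, on the bench; its x axis points from the front (handle side) to the hinge side, z up. It stands at different places and yaws.
- lid_hinge (a point): Middle of the lid's hinge pin, on the tank's far top edge: 150 mm along the tank's +x from its centre, 140 mm above the bench. The pin runs along the tank's y axis.
- lid (a joint): Opening angle of the lid in rad: 0 shut, grows as the front edge rises, stop at 1.3. Flat aluminium lid, 306 by 328 mm, about 0.6 kg (varies). Coil springs on the pin and its weight press it shut at all angles: it takes about 5 to 11 N upwards at the handle, more as it rises, and it snaps shut if let go.
- lid_handle (a point): Centre of the grip of the lid's bow handle, which turns with the lid: a round steel bar 12 mm thick, straight over 120 mm along the tank's y axis, 43 mm (centre) above the lid's top face; two legs at its ends, open underneath. When shut it is 190 mm above the bench. It lies 265 mm from the hinge pin along the lid and 50 mm above the lid's plane through the pin.
- lid_pointer (a point): Middle of the pointer tab, a dark flat steel tab 36 by 28 by 3 mm standing out from the lid's right-hand edge (tank -y), 235 mm from the hinge pin; turns with the lid, just beyond the rim of the quadrant.
- vent_mark (a joint): Angle at which the vent mark is clamped, in rad, on the same scale as lid: the lid is at the mark when both angles are equal. Set between 0.30 and 0.55; stays put.
- vent_mark_tip (a point): Tip of the nose of the vent mark: a dark steel clamp (30 by 15 by 20 mm) with a round brass thumb screw, on the graduated arc plate (quadrant) at the tank's right-hand side (tank -y), which is centred on the hinge pin. The tip is 213 mm from the pin, 174 mm to the tank's -y of its middle.
- timer_box: Grey cast timer switch, 100 by 100 by 56 mm high, screwed to the bench, with a round dial on top (top face 61 mm above the bench). Origin under its centre. Stands left or right of the tank.
- timer (a joint): Angle of the timer's winding key in rad: 0 run down, 5.0 fully wound against its stop; grows as the key is turned clockwise seen from above. Spring and friction resist with up to about 0.2 N m; the key stays where it is left.
- timer_grip (a point): Middle of the wing of the winding key, on its upright turning axis, 96 mm above the bench. The black wing is 46 mm long (this point's x axis, white line at its +x end), 12 mm thick (y) and 30 mm tall (79 to 109 mm above the bench), on a round steel stem.
- paint_tin: Bystander: steel paint tin, 113 mm across, 124 mm high; origin under its centre.
- solvent_bottle: Bystander: clear bottle, 84 mm across, 235 mm high; origin under its centre.
- tape_roll: Bystander: roll of masking tape lying flat, 100 mm across, 25 mm high; origin under its centre.
- brush: Bystander: paint brush lying flat, 220 mm long.
- bracket: Bystander: red sheet-metal bracket lying flat, 170 by 55 by 22 mm.
- mixing_cup: Bystander: white cup, 80 mm across, 95 mm high; origin under its centre.
Not all that is in view belongs to the job. What is shaped like the timer_box but purple is not meant.

How it is judged:
By the outcome, as a careful person would: the job done as asked, in the order asked, and still so for the second after the job is handed in, while the arm keeps its last pose, push and grip.
It also fails if it takes over 72 s, if anything falls off the work surface, if the arm or the gripper's body presses on something with over 40 N, if the wrist force passes 120 N, or if a joint passes its speed limit or range.

## Working session

There is one attempt and no reset: what is moved stays moved. The work goes in short steps, Python scripts to look and compute and a tool call to move; the robot and the scene stay as the last step left them, time stands still between calls to the robot, and variables do not carry over. Pictures are saved under pics/ and viewed, at most 10 in all, crops included, and the job is handed in when it is done.

Besides the shell and the picture viewer there is one more tool, called after "Emit:" by a JSON object that holds its "method" and its "body". apply_moves: Moves the arm, as the interface text tells. Its arguments: {"type":"object","properties":{"targets":{"type":"array"},"force":{"type":"number"}},"required":["targets"]}

```bash
mkdir -p pics; ls; cat > h.py <<'E'
import numpy as np, cv2
from station import robot, cams, job, look_for
from scipy.spatial.transform import Rotation as R
def snap(n,f=None):
    s=cams.snapshot(n)
    if f: cv2.imwrite('pics/'+f,s['pixels'])
    return s
def find(s,cam,t,k=3):
    T=s['world_from_camera']; out=[]
    for d in look_for(cam,t)[:k]:
        out.append((round(d['p'],2),np.round((T@np.r_[d['xyz'],1])[:3],3).tolist()))
    return out
def pix(s,P):
    c=np.linalg.inv(s['world_from_camera'])@np.r_[P,1]; u=s['K']@np.array([c[0],-c[1],-c[2]]); return u[:2]/u[2]
def ray(s,uv,z):
    T=s['world_from_camera']; d=np.linalg.inv(s['K'])@np.r_[uv,1]; d=T[:3,:3]@np.array([d[0],-d[1],-d[2]]); o=T[:3,3]
    return o+d*(z-o[2])/d[2]
def st():
    o=robot.observe(); print({k:np.round(o[k],3).tolist() for k in('t','q','tool_pos','tcp_rot','wrist_force','torque','width','grasp_force')})
    return o
E
python3 - <<'E'
from h import *
st()
for c in('top','scene'):
    s=snap(c,c+'0.png'); print(c,np.round(s['world_from_camera'],3).tolist())
    for t in('tank','lid_handle','lid_hinge','lid_pointer','vent_mark_tip','timer_box','timer_grip','paint_tin','solvent_bottle','mixing_cup'): print(t,find(s,c,t))
E
```

```text
pics
{'t': 0.0, 'q': [95.783, 2.338, 4.803, -0.028, -92.562, -19.12], 'tool_pos': [0.138, 0.584, 0.23], 'tcp_rot': [179.899, -0.005, -13.335], 'wrist_force': [0.131, -0.112, 0.805], 'torque': [-0.003, 0.004, -0.008], 'width': 0.085, 'grasp_force': 0.0}
top [[0.014, 0.984, -0.179, 0.256], [-1.0, 0.012, -0.012, -0.006], [-0.01, 0.179, 0.984, 1.62], [0.0, 0.0, 0.0, 1.0]]
tank [(0.92, [0.628, -0.006, 0.145])]
lid_handle [(0.71, [0.589, 0.006, 0.148])]
lid_hinge [(0.7, [0.626, -0.006, 0.144])]
lid_pointer [(0.41, [0.712, 0.322, 0.025])]
vent_mark_tip [(0.44, [0.54, -0.163, 0.234])]
timer_box [(0.76, [0.298, -0.418, 0.056]), (0.75, [0.49, -0.369, 0.05]), (0.33, [0.587, 0.005, 0.146])]
timer_grip [(0.52, [0.29, -0.42, 0.108]), (0.38, [0.491, -0.379, 0.107]), (0.26, [0.589, 0.007, 0.145])]
paint_tin []
solvent_bottle [(0.58, [0.648, 0.403, 0.154]), (0.37, [0.587, 0.008, 0.149])]
mixing_cup [(0.78, [0.35, 0.315, 0.03])]
scene [[-0.825, -0.408, 0.391, 0.923], [0.565, -0.58, 0.587, 0.573], [-0.013, 0.705, 0.709, 0.858], [0.0, 0.0, 0.0, 1.0]]
tank [(0.96, [0.665, 0.056, 0.15])]
lid_handle [(0.78, [0.603, 0.05, 0.144]), (0.44, [0.495, -0.37, 0.081]), (0.36, [0.667, 0.052, 0.148])]
lid_hinge [(0.7, [0.666, 0.053, 0.149])]
lid_pointer [(0.88, [0.604, 0.042, 0.149])]
vent_mark_tip []
timer_box [(0.82, [0.513, -0.344, 0.051]), (0.79, [0.312, -0.401, 0.053]), (0.53, [0.342, 0.302, 0.061])]
timer_grip [(0.51, [0.493, -0.372, 0.075]), (0.51, [0.607, 0.044, 0.147]), (0.41, [0.299, -0.419, 0.09])]
paint_tin [(0.91, [0.501, 0.415, 0.119]), (0.48, [0.496, -0.374, 0.077])]
solvent_bottle [(0.94, [0.679, 0.428, 0.157])]
mixing_cup [(0.78, [0.342, 0.301, 0.058]), (0.33, [0.602, 0.042, 0.147])]
```

View pics/top0.png

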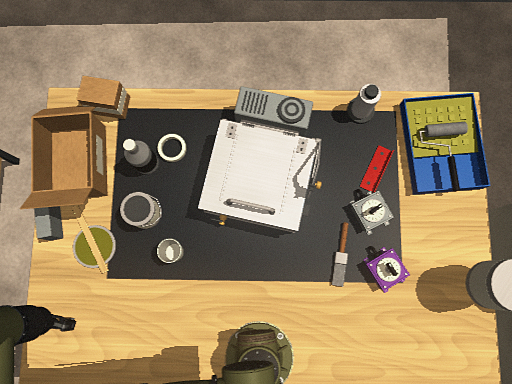

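View pics/scene0.png

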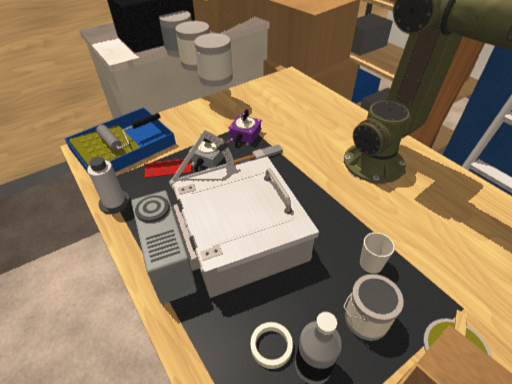

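Top view: the tank's lid corners are near (198,209), (217,121), (321,138) and (305,230), with the handle at (250,207). The grey timer is at (372,211) and the purple decoy at (387,268). The scene view agrees. I'll enlarge the lid and timer area once.

```bash
python3 - <<'E'
from h import *
im=cv2.imread('pics/top0.png'); cv2.imwrite('pics/crop.png',cv2.resize(im[100:250,190:400],None,fx=3.8,fy=3.8,interpolation=cv2.INTER_CUBIC))
s=snap('top')
np.savez('top.npz',K=s['K'],T=s['world_from_camera'])
for uv,z in(((198,209),.147),((217,121),.147),((321,138),.147),((305,230),.147),((225,202),.19),((274,211),.19),((373,210),.109)):print(uv,np.round(ray(s,uv,z),3))
E
```

```text
(198, 209) [0.475 0.201 0.147]
(217, 121) [0.772 0.149 0.147]
(321, 138) [ 0.717 -0.196  0.147]
(305, 230) [ 0.412 -0.142  0.147]
(225, 202) [0.492 0.112 0.19 ]
(274, 211) [ 0.465 -0.042  0.19 ]
(373, 210) [ 0.484 -0.369  0.109]
```

View pics/crop.png

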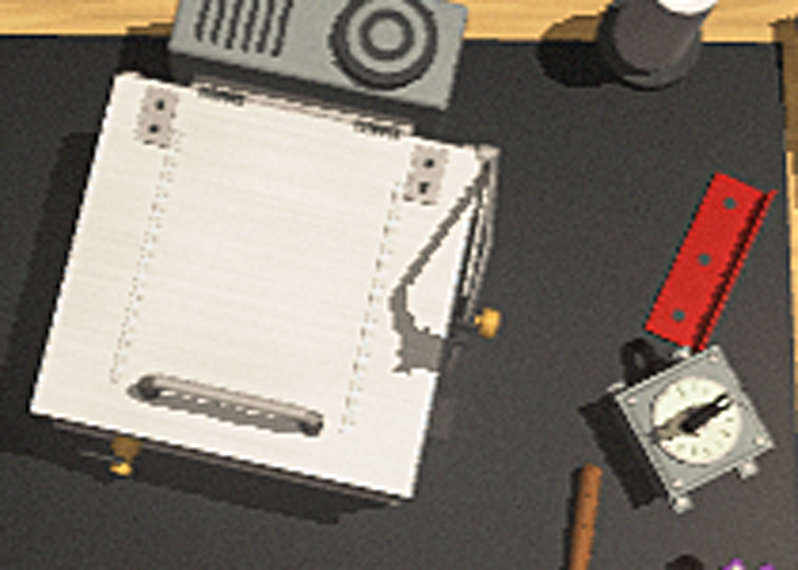

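Emit:
{"method": "apply_moves", "body": {"targets": [{"x":0.03,"y":0.02,"z":-0.03},{"x":0.035,"y":0.03,"z":-0.015},{"x":0.035,"y":0.03,"z":-0.015},{"x":0.035,"y":0.03},{"x":0.035,"y":0.03}]}}

```text
$.targets[0]: bad value
```

Crop: front lid corners at (32,412) and (412,497), handle bar from (148,386) to (318,420), and the timer wing centred near (697,413). The move was refused because a row needs every field, so I'll send complete rows.

Emit:
{"method": "apply_moves", "body": {"targets": [{"x":0.03,"y":0.02,"z":-0.03,"turn":0,"jaw":0.085},{"x":0.035,"y":0.03,"z":-0.015,"turn":0,"jaw":0.085},{"x":0.035,"y":0.03,"z":-0.015,"turn":0,"jaw":0.085},{"x":0.035,"y":0.03,"z":0,"turn":0,"jaw":0.085},{"x":0.035,"y":0.03,"z":0,"turn":0,"jaw":0.085}], "force": 40}}

```text
t: 1.65
tool_pos: [0.2723, 0.407, 0.2921]
tcp_rot: [-179.9, -0.0, -13.3]
wrist_force: [-0.4, 1.0, 0.0]
width: 0.085
grasp_force: 0.0
```

Emit:
{"method": "apply_moves", "body": {"targets": [{"x":0.035,"y":0.035,"z":0,"turn":0,"jaw":0.085},{"x":0.035,"y":0.035,"z":0,"turn":0,"jaw":0.085},{"x":0.035,"y":0.035,"z":0,"turn":0,"jaw":0.085},{"x":0.03,"y":0.04,"z":0,"turn":0,"jaw":0.085},{"x":0.03,"y":0.04,"z":0,"turn":0,"jaw":0.085}]}}

```text
t: 2.15
tool_pos: [0.3897, 0.1884, 0.2916]
tcp_rot: [-180.0, -0.0, -13.3]
wrist_force: [1.8, 0.3, 0.5]
width: 0.0852
grasp_force: 0.0
```

Emit:
{"method": "apply_moves", "body": {"targets": [{"x":0.025,"y":0.043,"z":0,"turn":0,"jaw":0.085},{"x":0.025,"y":0.043,"z":0,"turn":0,"jaw":0.085},{"x":0.025,"y":0.043,"z":0,"turn":0,"jaw":0.085},{"x":0.025,"y":0.043,"z":0,"turn":0,"jaw":0.085},{"x":0.025,"y":0.043,"z":0,"turn":0,"jaw":0.085}]}}

```text
t: 2.65
tool_pos: [0.4615, -0.0499, 0.2918]
tcp_rot: [-180.0, -0.1, -13.3]
wrist_force: [0.4, 1.6, -0.7]
width: 0.085
grasp_force: 0.0
```

Emit:
{"method": "apply_moves", "body": {"targets": [{"x":0.02,"y":0.045,"z":0,"turn":0,"jaw":0.085},{"x":0.02,"y":0.045,"z":0,"turn":0,"jaw":0.085},{"x":0.02,"y":0.045,"z":0,"turn":0,"jaw":0.085},{"x":0.01,"y":0.045,"z":0,"turn":0,"jaw":0.085},{"x":0.01,"y":0.045,"z":0,"turn":0,"jaw":0.085}]}}

```text
t: 3.15
tool_pos: [0.4871, -0.2873, 0.2912]
tcp_rot: [180.0, 0.0, -13.4]
wrist_force: [1.4, -0.5, 1.1]
width: 0.0851
grasp_force: 0.0
```

```bash
python3 - <<'E'
from h import *
st(); s=snap('wrist','w1.png'); print(np.round(s['world_from_camera'],3).tolist())
for t in('timer_grip','timer_box','vent_mark_tip','lid_pointer'): print(t,find(s,'wrist',t))
E
```

```text
{'t': 3.15, 'q': [-10.193, -2.097, 6.71, 0.006, -98.812, 86.841], 'tool_pos': [0.487, -0.287, 0.291], 'tcp_rot': [179.994, 0.005, -13.353], 'wrist_force': [1.368, -0.451, 1.058], 'torque': [0.099, -0.116, 0.026], 'width': 0.085, 'grasp_force': 0.0}
[[-0.231, 0.919, 0.32, 0.57], [-0.973, -0.218, -0.077, -0.307], [-0.0, -0.329, 0.944, 0.433], [0.0, 0.0, 0.0, 1.0]]
timer_grip [(0.76, [0.298, -0.425, 0.107]), (0.65, [0.495, -0.381, 0.103])]
timer_box [(0.94, [0.326, -0.421, 0.051]), (0.59, [0.501, -0.378, 0.057]), (0.55, [0.536, -0.121, 0.144])]
vent_mark_tip [(0.84, [0.543, -0.165, 0.231])]
lid_pointer [(0.75, [0.536, -0.121, 0.144]), (0.31, [0.332, -0.279, 0.021])]
```

View pics/w1.png

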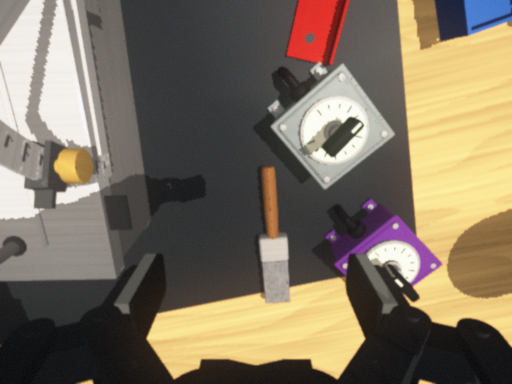

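Wrist view: the grey timer's wing runs from about (325,152) to (361,121), centred at (343,137). The vent mark with its brass screw is at (72,166).

```bash
python3 - <<'E'
from h import *
im=cv2.imread('pics/w1.png')[60:190,260:400]; cv2.imwrite('pics/w1c.png',cv2.resize(im,None,fx=4,fy=4,interpolation=cv2.INTER_CUBIC))
s=snap('wrist')
a=ray(s,(325,152),.109);b=ray(s,(361,121),.109);print(a,b,(a+b)/2,np.degrees(np.arctan2(*(b-a)[1::-1])),np.linalg.norm(b-a))
d=np.load('top.npz');t=dict(K=d['K'],world_from_camera=d['T'])
C=lambda u,v:(190+u/3.8,100+v/3.8)
p=[ray(t,C(*c),.147)[:2] for c in((32,412),(412,497),(118,73))]
print(np.round(p,3)); d=p[0]-p[1];print('tankyaw',np.degrees(np.arctan2(-d[0],d[1])),np.linalg.norm(d)); d=p[2]-p[0];print(np.degrees(np.arctan2(d[1],d[0])),np.linalg.norm(d))
l,r=[ray(t,C(*c),.19)[:2] for c in((148,383),(318,418))];print('handle',l,r,(l+r)/2)
E
```

```text
[ 0.48338188 -0.3569343   0.109     ] [ 0.50607268 -0.39676373  0.109     ] [ 0.49472728 -0.37684902  0.109     ] -60.3298659829318 0.04583945582135811
[[ 0.477  0.2  ]
 [ 0.409 -0.121]
 [ 0.778  0.136]]
tankyaw -11.929921157058407 0.3286222724899953
-12.065731194570873 0.308395043212915
handle [0.49562427 0.09924243] [ 0.46825853 -0.04108137] [0.4819414  0.02908053]
```

View pics/w1c.png

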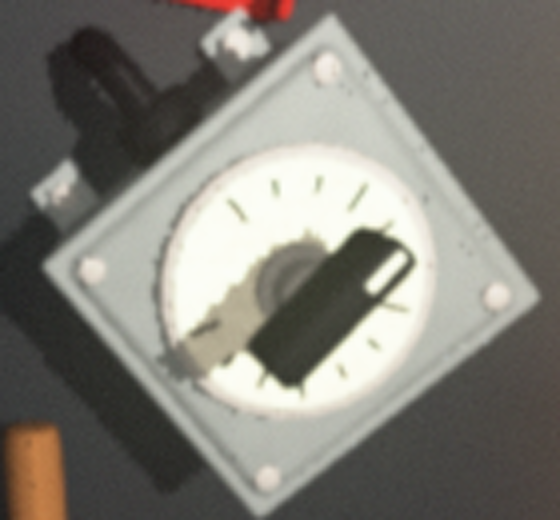

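The wing is at (0.495, -0.377) with yaw about -60°. The tank yaw is -12° and the handle is at about (0.482, 0.029).

Emit:
{"method": "apply_moves", "body": {"targets": [{"x":0.0145,"y":0.043,"z":0,"turn":0,"jaw":0.085},{"x":0.0145,"y":0.043,"z":0,"turn":0,"jaw":0.085},{"x":0,"y":0,"z":0.03,"turn":8,"jaw":0.085},{"x":0,"y":0,"z":0.03,"turn":8,"jaw":0.085},{"x":0,"y":0,"z":0.03,"turn":8,"jaw":0.07}]}}

```text
t: 3.95
tool_pos: [0.4964, -0.3744, 0.2006]
tcp_rot: [-180.0, -0.0, -37.6]
wrist_force: [0.4, -0.3, -0.1]
width: 0.0728
grasp_force: 0.0
```

Emit:
{"method": "apply_moves", "body": {"targets": [{"x":0,"y":0,"z":0.02,"turn":8,"jaw":0.07},{"x":0,"y":0,"z":0.02,"turn":8,"jaw":0.07},{"x":0,"y":0,"z":0.01,"turn":7,"jaw":0.07},{"x":0,"y":0,"z":0,"turn":0,"jaw":0.07}]}}

```text
t: 4.35
tool_pos: [0.4957, -0.3737, 0.1499]
tcp_rot: [179.9, 0.1, -60.3]
wrist_force: [1.0, 0.8, -0.4]
width: 0.07
grasp_force: 0.0
```

```bash
python3 - <<'E'
from h import *
st(); s=snap('wrist','w2.png')
print(find(s,'wrist','timer_grip'))
print(pix(s,[.495,-.377,.109]))
E
```

```text
{'t': 4.35, 'q': [-18.573, 5.896, 0.181, -0.033, -84.42, 48.308], 'tool_pos': [0.496, -0.374, 0.15], 'tcp_rot': [179.934, 0.122, -60.268], 'wrist_force': [0.981, 0.756, -0.358], 'torque': [-0.034, -0.037, 0.003], 'width': 0.07, 'grasp_force': 0.0}
[(0.98, [0.305, -0.421, 0.081]), (0.74, [0.5, -0.383, 0.11]), (0.34, [0.616, -0.164, 0.043])]
[260.15112811 217.69014655]
```

View pics/w2.png

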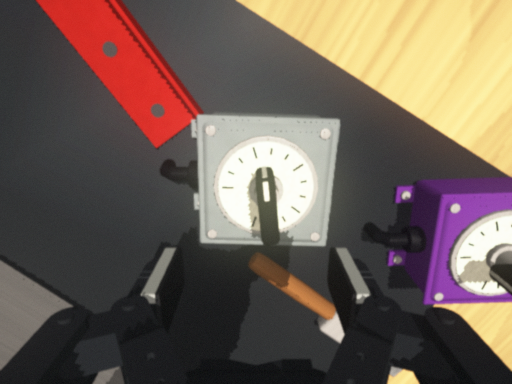

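Wrist view: the wing's far end is near (264,168) and its near end near (270,240), roughly between the fingers.

```bash
python3 - <<'E'
from h import *
s=snap('wrist'); im=s['pixels'][150:260,200:330]
cv2.imwrite('pics/w2c.png',cv2.resize(im,None,fx=5,fy=5,interpolation=cv2.INTER_CUBIC))
T=s['world_from_camera']; print(np.round(T[:3,3],3))
for uv in((264,168),(267,205),(270,232),(271,242)):print(uv,np.round(ray(s,uv,.109),4))
E
```

```text
[ 0.539 -0.448  0.294]
(264, 168) [ 0.5094 -0.4063  0.109 ]
(267, 205) [ 0.4958 -0.3867  0.109 ]
(270, 232) [ 0.4847 -0.3717  0.109 ]
(271, 242) [ 0.4805 -0.3659  0.109 ]
```

View pics/w2c.png

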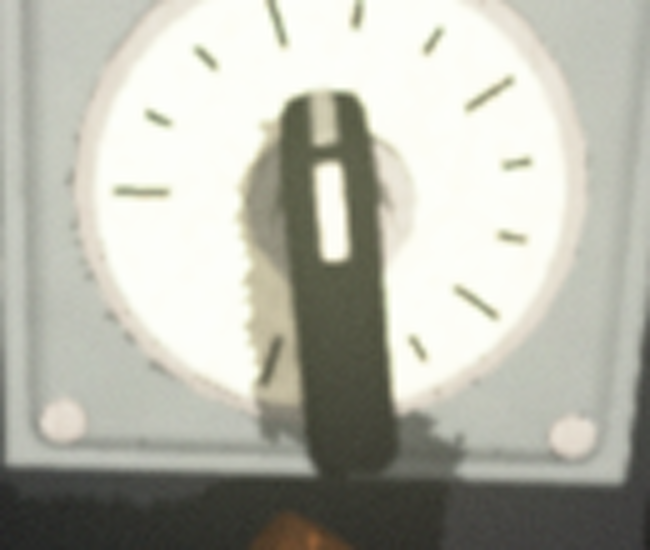

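Crop: the top face runs from (330,150) to (355,470), which is image (266,180) to (271,244).

```bash
python3 - <<'E'
from h import *
s=snap('wrist')
a=ray(s,(266,180),.109);b=ray(s,(270.7,243.5),.109);c=(a+b)/2;print(c,np.linalg.norm(a-b),np.degrees(np.arctan2(*(a-b)[1::-1])))
o=robot.observe();Rm=R.from_euler('xyz',o['tcp_rot'],degrees=True).as_matrix();print(Rm.T@(c-o['tool_pos']))
E
```

```text
[ 0.49237875 -0.3827919   0.109     ] 0.04327619281571423 -55.466806175608575
[0.00442942 0.00736265 0.04391312]
```

Emit:
{"method": "apply_moves", "body": {"targets": [{"x":0.004,"y":0.006,"z":0.02,"turn":-3,"jaw":0.07},{"x":0,"y":0,"z":0.03,"turn":0,"jaw":0.06},{"x":0,"y":0,"z":0.02,"turn":0,"jaw":0.05},{"x":0,"y":0,"z":0,"turn":0,"jaw":0.03},{"x":0,"y":0,"z":0,"turn":0,"jaw":0.02}], "force": 20}}

```text
t: 5.05
tool_pos: [0.4929, -0.3823, 0.0828]
tcp_rot: [-180.0, -0.1, -57.3]
wrist_force: [-0.5, -0.2, 1.0]
width: 0.0218
grasp_force: 0.0
```

Emit:
{"method": "apply_moves", "body": {"targets": [{"x":0,"y":0,"z":0,"turn":0,"jaw":0.005},{"x":0,"y":0,"z":0,"turn":0,"jaw":0.005},{"x":0,"y":0,"z":0,"turn":0,"jaw":0.005}], "force": 20}}

```text
t: 5.35
tool_pos: [0.4924, -0.3829, 0.0836]
tcp_rot: [180.0, -0.1, -57.3]
wrist_force: [-5.5, -1.7, 4.7]
width: 0.0115
grasp_force: 21.2
```

```bash
python3 - <<'E'
from h import *
o=st();Rm=R.from_euler('xyz',o['tcp_rot'],degrees=True).as_matrix();print(Rm.T@o['wrist_force'])
E
```

```text
{'t': 5.35, 'q': [-19.449, 7.625, -4.964, 0.103, -77.32, 52.099], 'tool_pos': [0.492, -0.383, 0.084], 'tcp_rot': [179.977, -0.134, -57.328], 'wrist_force': [-5.452, -1.719, 4.748], 'torque': [-0.412, 1.692, 0.166], 'width': 0.012, 'grasp_force': 21.176}
[-1.48526564  5.5191095  -4.74883284]
```

Emit:
{"method": "apply_moves", "body": {"targets": [{"x":0,"y":0.0015,"z":0,"turn":0,"jaw":0.005},{"x":0,"y":0,"z":0,"turn":5,"jaw":0.005},{"x":0,"y":0,"z":0,"turn":8,"jaw":0.005},{"x":0,"y":0,"z":0,"turn":8,"jaw":0.005},{"x":0,"y":0,"z":0,"turn":8,"jaw":0.005}], "force": 50}}

```text
t: 5.85
tool_pos: [0.4918, -0.3832, 0.0837]
tcp_rot: [-179.9, -0.1, -86.6]
wrist_force: [-3.9, 0.3, 5.3]
width: 0.0107
grasp_force: 52.8
```

```bash
python3 - <<'E'
from h import *
o=st();Rm=R.from_euler('xyz',o['tcp_rot'],degrees=True).as_matrix();print(Rm.T@o['wrist_force'],Rm.T@o['torque'])
E
```

```text
{'t': 5.85, 'q': [-19.523, 7.543, -5.029, 0.054, -77.289, 22.883], 'tool_pos': [0.492, -0.383, 0.084], 'tcp_rot': [-179.892, -0.102, -86.628], 'wrist_force': [-3.875, 0.253, 5.264], 'torque': [0.295, 1.345, 0.174], 'width': 0.011, 'grasp_force': 52.772}
[-0.47149329  3.84303956 -5.27211798] [-1.32483529 -0.37354533 -0.17597851]
```

Emit:
{"method": "apply_moves", "body": {"targets": [{"x":0,"y":0,"z":0,"turn":8,"jaw":0.005},{"x":0,"y":0,"z":0,"turn":8,"jaw":0.005},{"x":0,"y":0,"z":0,"turn":8,"jaw":0.005},{"x":0,"y":0,"z":0,"turn":8,"jaw":0.005},{"x":0,"y":0,"z":0,"turn":8,"jaw":0.005}]}}

```text
t: 6.35
tool_pos: [0.4909, -0.383, 0.0837]
tcp_rot: [-180.0, -0.0, -126.6]
wrist_force: [-6.7, 3.3, 7.0]
width: 0.0112
grasp_force: 53.0
```

Emit:
{"method": "apply_moves", "body": {"targets": [{"x":0,"y":0,"z":0,"turn":8,"jaw":0.005},{"x":0,"y":0,"z":0,"turn":8,"jaw":0.005},{"x":0,"y":0,"z":0,"turn":8,"jaw":0.005},{"x":0,"y":0,"z":0,"turn":8,"jaw":0.005},{"x":0,"y":0,"z":0,"turn":8,"jaw":0.005}]}}

```text
t: 6.85
tool_pos: [0.4904, -0.3824, 0.0837]
tcp_rot: [180.0, -0.1, -166.6]
wrist_force: [-9.4, 6.6, 10.0]
width: 0.0107
grasp_force: 53.4
```

Emit:
{"method": "apply_moves", "body": {"targets": [{"x":0,"y":0,"z":0,"turn":8,"jaw":0.005},{"x":0,"y":0,"z":0,"turn":8,"jaw":0.005},{"x":0,"y":0,"z":0,"turn":8,"jaw":0.005},{"x":0,"y":0,"z":0,"turn":8,"jaw":0.005},{"x":0,"y":0,"z":0,"turn":8,"jaw":0.005}]}}

```text
t: 7.35
tool_pos: [0.4905, -0.3815, 0.0837]
tcp_rot: [180.0, -0.1, 153.4]
wrist_force: [-9.4, 10.3, 10.3]
width: 0.0114
grasp_force: 53.6
```

Emit:
{"method": "apply_moves", "body": {"targets": [{"x":0,"y":0,"z":0,"turn":8,"jaw":0.005},{"x":0,"y":0,"z":0,"turn":8,"jaw":0.005},{"x":0,"y":0,"z":0,"turn":8,"jaw":0.005},{"x":0,"y":0,"z":0,"turn":8,"jaw":0.005},{"x":0,"y":0,"z":0,"turn":8,"jaw":0.005}]}}

```text
t: 7.85
tool_pos: [0.491, -0.3809, 0.0837]
tcp_rot: [180.0, -0.1, 113.4]
wrist_force: [-8.0, 12.1, 11.6]
width: 0.0108
grasp_force: 53.6
```

```bash
python3 - <<'E'
from h import *
o=st();Rm=R.from_euler('xyz',o['tcp_rot'],degrees=True).as_matrix();print(Rm.T@o['wrist_force'],Rm.T@o['torque'])
E
```

```text
{'t': 7.85, 'q': [-19.434, 7.474, -5.048, -0.116, -77.55, -137.113], 'tool_pos': [0.491, -0.381, 0.084], 'tcp_rot': [179.976, -0.132, 113.428], 'wrist_force': [-7.999, 12.121, 11.571], 'torque': [4.151, 2.721, 0.191], 'width': 0.011, 'grasp_force': 53.592}
[ 14.3287309   -2.51493121 -11.53887803] [ 0.84706141  4.89085034 -0.1867493 ]
```

Emit:
{"method": "apply_moves", "body": {"targets": [{"x":0,"y":0,"z":0,"turn":0,"jaw":0.06},{"x":0,"y":0,"z":0,"turn":0,"jaw":0.06},{"x":0,"y":0,"z":0,"turn":0,"jaw":0.06},{"x":0,"y":0,"z":-0.02,"turn":0,"jaw":0.06},{"x":0,"y":0,"z":-0.02,"turn":-8,"jaw":0.06}]}}

```text
t: 8.35
tool_pos: [0.491, -0.3827, 0.1211]
tcp_rot: [-180.0, -0.1, 121.8]
wrist_force: [0.5, -0.4, 0.8]
width: 0.06
grasp_force: 0.0
```

Emit:
{"method": "apply_moves", "body": {"targets": [{"x":0,"y":0,"z":0,"turn":-8.5,"jaw":0.06},{"x":0,"y":0,"z":0,"turn":-8.5,"jaw":0.06},{"x":0,"y":0,"z":0,"turn":-8.5,"jaw":0.06},{"x":0,"y":0,"z":0,"turn":-8.5,"jaw":0.06},{"x":0,"y":0,"z":0,"turn":-8.5,"jaw":0.06}]}}

```text
t: 8.85
tool_pos: [0.4914, -0.3829, 0.1213]
tcp_rot: [-180.0, 0.0, 164.6]
wrist_force: [-0.6, 0.9, -0.6]
width: 0.0605
grasp_force: 0.0
```

Emit:
{"method": "apply_moves", "body": {"targets": [{"x":0,"y":0,"z":0,"turn":-8.5,"jaw":0.06},{"x":0,"y":0,"z":0,"turn":-8.5,"jaw":0.06},{"x":0,"y":0,"z":0,"turn":-8.5,"jaw":0.06},{"x":0,"y":0,"z":0,"turn":-8.5,"jaw":0.06},{"x":0,"y":0,"z":0,"turn":-8.5,"jaw":0.06}]}}

```text
t: 9.35
tool_pos: [0.4914, -0.383, 0.1213]
tcp_rot: [-180.0, 0.0, -152.9]
wrist_force: [-0.6, 0.8, -0.5]
width: 0.0598
grasp_force: 0.0
```

Emit:
{"method": "apply_moves", "body": {"targets": [{"x":0,"y":0,"z":0,"turn":-8.5,"jaw":0.06},{"x":0,"y":0,"z":0,"turn":-8.5,"jaw":0.06},{"x":0,"y":0,"z":0,"turn":-8.5,"jaw":0.06},{"x":0,"y":0,"z":0,"turn":-8.5,"jaw":0.06},{"x":0,"y":0,"z":0,"turn":-8.5,"jaw":0.06}]}}

```text
t: 9.85
tool_pos: [0.4914, -0.3829, 0.1213]
tcp_rot: [-180.0, -0.0, -110.4]
wrist_force: [0.1, -0.0, 0.1]
width: 0.0601
grasp_force: 0.0
```

Emit:
{"method": "apply_moves", "body": {"targets": [{"x":0,"y":0,"z":0,"turn":-8.5,"jaw":0.06},{"x":0,"y":0,"z":0,"turn":-8.5,"jaw":0.06},{"x":0,"y":0,"z":0,"turn":-8.5,"jaw":0.06},{"x":0,"y":0,"z":0,"turn":-8.5,"jaw":0.06},{"x":0,"y":0,"z":0,"turn":-8.5,"jaw":0.06}]}}

```text
t: 10.35
tool_pos: [0.4914, -0.3829, 0.1213]
tcp_rot: [-180.0, -0.0, -67.9]
wrist_force: [0.3, -1.0, 0.0]
width: 0.06
grasp_force: 0.0
```

```bash
python3 - <<'E'
from h import *
st(); s=snap('wrist','w3.png')
cv2.imwrite('pics/w3c.png',cv2.resize(s['pixels'][130:360,120:400],None,fx=2.5,fy=2.5,interpolation=cv2.INTER_CUBIC))
E
```

```text
{'t': 10.35, 'q': [-19.54, 6.594, -2.068, 0.002, -81.312, 41.598], 'tool_pos': [0.491, -0.383, 0.121], 'tcp_rot': [-179.982, -0.018, -67.942], 'wrist_force': [0.33, -0.971, 0.037], 'torque': [-0.018, -0.017, 0.001], 'width': 0.06, 'grasp_force': 0.0}
```

View pics/w3c.png

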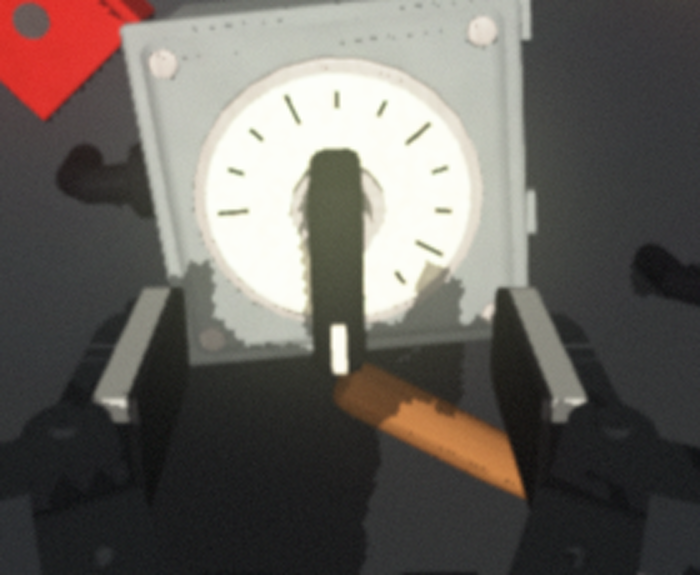

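Wrist crop: the white line is now at the near end, (340,348), so about half a turn is wound. The wing is aligned between the fingers.

Emit:
{"method": "apply_moves", "body": {"targets": [{"x":-0.002,"y":0,"z":0.019,"turn":-1.5,"jaw":0.06},{"x":0,"y":0,"z":0.019,"turn":0,"jaw":0.05},{"x":0,"y":0,"z":0,"turn":0,"jaw":0.02},{"x":0,"y":0,"z":0,"turn":0,"jaw":0.005},{"x":0,"y":0,"z":0,"turn":0,"jaw":0.005}], "force": 50}}

```text
t: 10.9
tool_pos: [0.4912, -0.3813, 0.0848]
tcp_rot: [-179.9, -0.1, -66.9]
wrist_force: [-0.1, -0.9, -0.1]
width: 0.0115
grasp_force: 51.2
```

Emit:
{"method": "apply_moves", "body": {"targets": [{"x":0,"y":0,"z":0,"turn":0,"jaw":0.005},{"x":0,"y":0,"z":0,"turn":0,"jaw":0.005},{"x":0,"y":0,"z":0,"turn":5,"jaw":0.005},{"x":0,"y":0,"z":0,"turn":8,"jaw":0.005},{"x":0,"y":0,"z":0,"turn":8,"jaw":0.005}]}}

```text
t: 11.4
tool_pos: [0.4913, -0.3812, 0.085]
tcp_rot: [-179.9, -0.1, -87.9]
wrist_force: [1.3, 0.1, 3.8]
width: 0.0111
grasp_force: 120.8
```

Emit:
{"method": "apply_moves", "body": {"targets": [{"x":0,"y":0,"z":0,"turn":8,"jaw":0.005},{"x":0,"y":0,"z":0,"turn":8,"jaw":0.005},{"x":0,"y":0,"z":0,"turn":8,"jaw":0.005},{"x":0,"y":0,"z":0,"turn":8,"jaw":0.005},{"x":0,"y":0,"z":0,"turn":8,"jaw":0.005}]}}

```text
t: 11.9
tool_pos: [0.4914, -0.3795, 0.0859]
tcp_rot: [-180.0, -0.3, -126.2]
wrist_force: [-6.6, 1.6, 6.3]
width: 0.0112
grasp_force: 672.5
```

Emit:
{"method": "apply_moves", "body": {"targets": [{"x":0,"y":0,"z":0,"turn":8,"jaw":0.005},{"x":0,"y":0,"z":0,"turn":8,"jaw":0.005},{"x":0,"y":0,"z":0,"turn":6,"jaw":0.005}]}}

```text
t: 12.2
tool_pos: [0.4917, -0.3793, 0.086]
tcp_rot: [-179.8, -0.6, -146.5]
wrist_force: [-9.0, -3.9, 3.7]
width: 0.0125
grasp_force: 1094.3
```

```bash
python3 - <<'E'
from h import *
o=st();Rm=R.from_euler('xyz',o['tcp_rot'],degrees=True).as_matrix();print(Rm.T@o['wrist_force'],Rm.T@o['torque'])
E
```

```text
{'t': 12.2, 'q': [-18.832, 7.255, -5.31, 0.645, -77.661, -37.84], 'tool_pos': [0.492, -0.379, 0.086], 'tcp_rot': [-179.793, -0.636, -146.534], 'wrist_force': [-8.956, -3.871, 3.716], 'torque': [-0.525, 3.343, 32.909], 'width': 0.012, 'grasp_force': 1094.255}
[ 9.6464415   1.69598489 -3.61580597] [ -1.04017117   2.95983479 -32.93309199]
```

The torque is climbing, so the key is at its stop. I'll back off now.

Emit:
{"method": "apply_moves", "body": {"targets": [{"x":0,"y":0,"z":0,"turn":-8,"jaw":0.005},{"x":0,"y":0,"z":0,"turn":-8,"jaw":0.005}]}}

```text
t: 12.4
tool_pos: [0.4915, -0.3793, 0.0857]
tcp_rot: [-180.0, -0.6, -130.8]
wrist_force: [-6.4, -0.7, 6.0]
width: 0.0124
grasp_force: 698.8
```

```bash
python3 - <<'E'
from h import *
o=st();print(np.round(o['effort'],2))
s=snap('top')['pixels'][195:225,355:392]
cv2.imwrite('pics/t.png',cv2.resize(s,None,fx=8,fy=8))
E
```

```text
{'t': 12.4, 'q': [-18.91, 7.255, -5.297, 0.524, -77.65, -22.007], 'tool_pos': [0.491, -0.379, 0.086], 'tcp_rot': [-179.996, -0.551, -130.804], 'wrist_force': [-6.445, -0.704, 6.012], 'torque': [0.31, 2.734, 20.307], 'width': 0.012, 'grasp_force': 698.848}
[-16.8  -37.58  34.2    0.92   2.51 -22.26]
```

Emit:
{"method": "apply_moves", "body": {"targets": [{"x":0,"y":0,"z":0,"turn":-8,"jaw":0.005},{"x":0,"y":0,"z":0,"turn":-8,"jaw":0.005},{"x":0,"y":0,"z":0,"turn":-8,"jaw":0.005}]}}

```text
t: 12.75
tool_pos: [0.4912, -0.3795, 0.0854]
tcp_rot: [179.9, -0.2, -108.3]
wrist_force: [-4.2, 4.5, 5.9]
width: 0.0125
grasp_force: 305.5
```

```bash
python3 - <<'E'
from h import *
o=st()
E
```

```text
{'t': 12.75, 'q': [-19.128, 7.228, -5.238, 0.189, -77.604, 0.766], 'tool_pos': [0.491, -0.38, 0.085], 'tcp_rot': [179.927, -0.184, -108.321], 'wrist_force': [-4.246, 4.539, 5.926], 'torque': [1.824, 1.47, 7.93], 'width': 0.012, 'grasp_force': 305.472}
```

Emit:
{"method": "apply_moves", "body": {"targets": [{"x":0,"y":0,"z":0,"turn":-8,"jaw":0.005},{"x":0,"y":0,"z":0,"turn":-8,"jaw":0.005}]}}

```text
t: 12.95
tool_pos: [0.4911, -0.3796, 0.085]
tcp_rot: [180.0, -0.0, -93.1]
wrist_force: [-2.6, 5.9, 6.5]
width: 0.0121
grasp_force: 126.5
```

```bash
python3 - <<'E'
from h import *
o=st()
E
```

```text
{'t': 12.95, 'q': [-19.235, 7.23, -5.218, 0.021, -77.566, 16.181], 'tool_pos': [0.491, -0.38, 0.085], 'tcp_rot': [179.982, -0.016, -93.05], 'wrist_force': [-2.599, 5.868, 6.532], 'torque': [2.413, 0.868, 2.103], 'width': 0.012, 'grasp_force': 126.45}
```

Emit:
{"method": "apply_moves", "body": {"targets": [{"x":0,"y":0,"z":0,"turn":-4,"jaw":0.005},{"x":0,"y":0,"z":0,"turn":0,"jaw":0.06},{"x":0,"y":0,"z":0,"turn":0,"jaw":0.06},{"x":0,"y":0,"z":-0.02,"turn":0,"jaw":0.06},{"x":0,"y":0,"z":-0.03,"turn":0,"jaw":0.06}]}}

```text
t: 13.45
tool_pos: [0.4892, -0.3806, 0.1314]
tcp_rot: [179.8, 0.1, -90.0]
wrist_force: [1.0, -0.1, -0.1]
width: 0.06
grasp_force: 0.0
```

```bash
python3 - <<'E'
from h import *
st(); s=snap('wrist','w4.png')
cv2.imwrite('pics/w4c.png',cv2.resize(s['pixels'][100:360,100:420],None,fx=2.2,fy=2.2,interpolation=cv2.INTER_CUBIC))
E
```

```text
{'t': 13.45, 'q': [-19.419, 6.171, -1.451, -0.033, -82.643, 19.4], 'tool_pos': [0.489, -0.381, 0.131], 'tcp_rot': [179.76, 0.119, -90.023], 'wrist_force': [1.042, -0.133, -0.083], 'torque': [-0.063, -0.078, -0.018], 'width': 0.06, 'grasp_force': 0.0}
```

View pics/w4c.png

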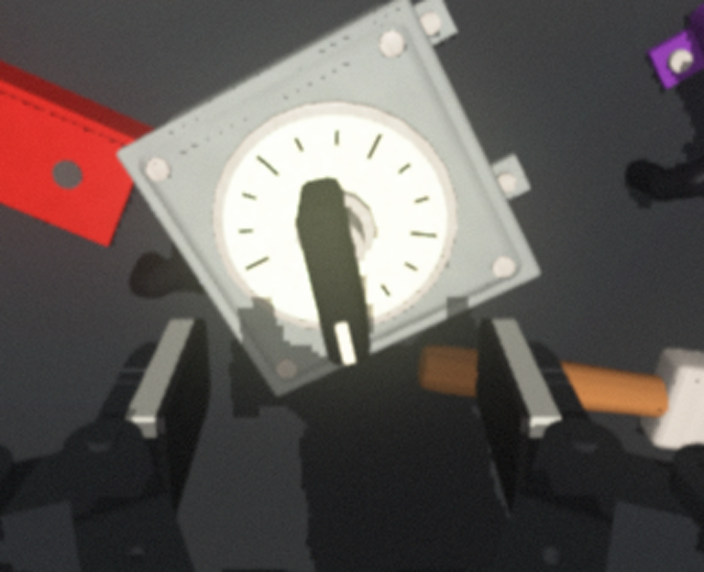

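Wrist crop: the wing's white end at (345,345) now points to the last dial tick after the clockwise run, so the timer is fully wound. On to the handle.

Emit:
{"method": "apply_moves", "body": {"targets": [{"x":0,"y":0,"z":-0.045,"turn":0,"jaw":0.07},{"x":0,"y":0,"z":-0.045,"turn":3,"jaw":0.08},{"x":0,"y":0,"z":-0.045,"turn":3,"jaw":0.08},{"x":-0.02,"y":0,"z":-0.045,"turn":3,"jaw":0.08},{"x":-0.04,"y":0,"z":-0.02,"turn":3,"jaw":0.08}]}}

```text
t: 14.0
tool_pos: [0.4982, -0.3234, 0.338]
tcp_rot: [-179.7, -0.1, -102.4]
wrist_force: [1.2, 0.7, 0.5]
width: 0.0801
grasp_force: 0.0
```

```bash
python3 - <<'E'
from h import *
o=st();Rm=R.from_euler('xyz',o['tcp_rot'],degrees=True).as_matrix();print(Rm.T@(np.array([.482,.029,.3])-o['tool_pos']))
s=snap('top')
for t in('lid_handle','lid_pointer','vent_mark_tip'):print(t,find(s,'top',t))
s=snap('wrist')
for t in('lid_handle','lid_pointer','vent_mark_tip'):print(t,find(s,'wrist',t))
E
```

```text
{'t': 14.0, 'q': [-13.59, 3.289, 17.057, 0.133, -103.462, 1.264], 'tool_pos': [0.498, -0.323, 0.338], 'tcp_rot': [-179.697, -0.136, -102.357], 'wrist_force': [1.154, 0.699, 0.494], 'torque': [0.117, -0.14, 0.027], 'width': 0.08, 'grasp_force': 0.0}
[-0.34085249  0.09144124  0.03672221]
lid_handle [(0.55, [0.59, 0.041, 0.146])]
lid_pointer [(0.73, [0.59, 0.042, 0.149])]
vent_mark_tip [(0.44, [0.315, -0.284, 0.017])]
lid_handle [(0.76, [0.516, -0.109, 0.146]), (0.33, [0.54, -0.169, 0.232])]
lid_pointer [(0.75, [0.519, -0.111, 0.144])]
vent_mark_tip [(0.97, [0.539, -0.168, 0.233])]
```

Emit:
{"method": "apply_moves", "body": {"targets": [{"x":-0.042,"y":0.011,"z":0,"turn":0,"jaw":0.08},{"x":-0.042,"y":0.011,"z":0,"turn":0,"jaw":0.08},{"x":-0.042,"y":0.011,"z":0,"turn":0,"jaw":0.08},{"x":-0.042,"y":0.011,"z":0,"turn":0,"jaw":0.08},{"x":-0.042,"y":0.011,"z":0,"turn":0,"jaw":0.08}]}}

```text
t: 14.9
tool_pos: [0.4874, -0.1038, 0.3325]
tcp_rot: [179.9, -0.0, -101.9]
wrist_force: [0.7, 0.1, 0.7]
width: 0.0802
grasp_force: 0.0
```

Emit:
{"method": "apply_moves", "body": {"targets": [{"x":-0.042,"y":0.011,"z":0.02,"turn":0,"jaw":0.08},{"x":-0.042,"y":0.011,"z":0.02,"turn":0,"jaw":0.08},{"x":-0.042,"y":0.012,"z":0.02,"turn":0,"jaw":0.08},{"x":0,"y":0,"z":0.02,"turn":0,"jaw":0.08},{"x":0,"y":0,"z":0,"turn":0,"jaw":0.08}]}}

```text
t: 15.4
tool_pos: [0.4793, 0.0261, 0.2497]
tcp_rot: [179.7, -0.2, -101.7]
wrist_force: [-0.1, -0.4, -0.7]
width: 0.0798
grasp_force: 0.0
```

```bash
python3 - <<'E'
from h import *
o=st();s=snap('wrist','w5.png')
for t in('lid_handle','lid_pointer','vent_mark_tip'):print(t,find(s,'wrist',t))
H=[.482,.029,.196]
for k in(-.06,0,.06): print(pix(s,np.array(H)+k*np.array([.208,.978,0])))
# bar centre: look at bright/dark profile along tool y through bar
cv2.imwrite('pics/w5c.png',cv2.resize(s['pixels'],None,fx=1.5,fy=1.5))
E
```

```text
{'t': 15.4, 'q': [27.235, -15.696, -9.68, -0.066, -96.362, -38.993], 'tool_pos': [0.479, 0.026, 0.25], 'tcp_rot': [179.69, -0.167, -101.75], 'wrist_force': [-0.141, -0.41, -0.742], 'torque': [-0.03, 0.034, 0.01], 'width': 0.08, 'grasp_force': 0.0}
lid_handle [(0.75, [0.545, -0.016, 0.146])]
lid_pointer [(0.57, [0.551, -0.017, 0.147])]
vent_mark_tip []
[252.62488532 126.39421456]
[252.52710867 217.72018408]
[252.44577807 293.68510035]
```

View pics/w5c.png

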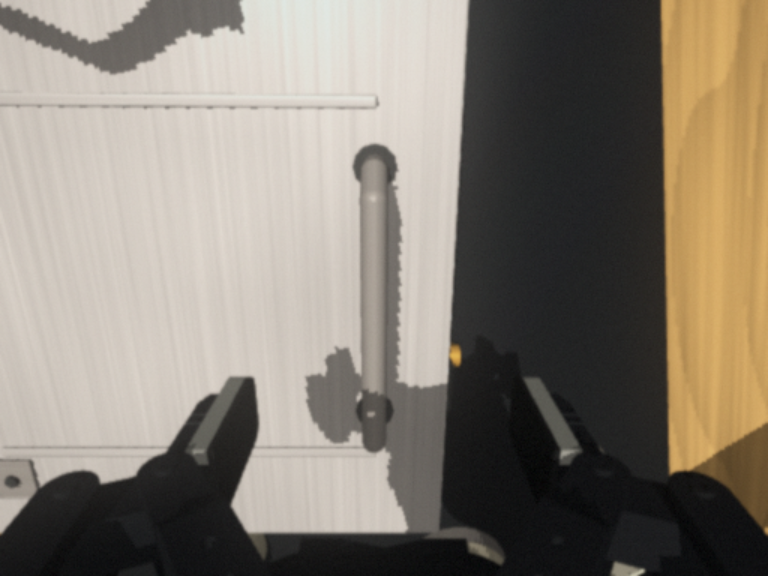

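Wrist view: the bar is vertical at u = 374/1.5 ≈ 249, from v ≈ 115 to 290, centred between the fingers, so the handle is at (0.4845, 0.0285). Before grasping I'll take one oblique look at the vent mark. Its brass screw is easy to segment by colour, so I can triangulate it.

Emit:
{"method": "apply_moves", "body": {"targets": [{"x":0.04,"y":0.005,"z":-0.02,"turn":0,"jaw":0.08},{"x":0.04,"y":0.005,"z":-0.02,"turn":0,"jaw":0.08},{"x":0.04,"y":0.005,"z":0,"turn":0,"jaw":0.08},{"x":0,"y":0,"z":0,"turn":0,"jaw":0.08}]}}

```text
t: 16.0
tool_pos: [0.4404, -0.0928, 0.2963]
tcp_rot: [-179.7, 0.0, -102.2]
wrist_force: [-0.2, -0.2, -0.0]
width: 0.0802
grasp_force: 0.0
```

```bash
cat > brass.py <<'E'
from h import *
def blobs(im):
    h=cv2.cvtColor(im,cv2.COLOR_BGR2HSV); m=cv2.inRange(h,(13,150,110),(28,255,255))
    n,l,s,c=cv2.connectedComponentsWithStats(m)
    return [(s[i].tolist(),np.round(c[i],1).tolist()) for i in range(1,n) if 15<s[i][4]<4000]
E
python3 - <<'E'
from brass import *
o=st();s=snap('wrist','w6.png');np.savez('w6.npz',K=s['K'],T=s['world_from_camera'])
for t in('lid_pointer','vent_mark_tip'):print(t,find(s,'wrist',t))
print('pred',pix(s,[.541,-.167,.232])); print(blobs(s['pixels']))
print('w1',blobs(cv2.imread('pics/w1.png')))
print('top',blobs(cv2.imread('pics/top0.png')[100:250,190:400]))
E
```

```text
{'t': 16.0, 'q': [14.06, -19.959, -8.133, 0.089, -101.574, -26.228], 'tool_pos': [0.44, -0.093, 0.296], 'tcp_rot': [-179.735, 0.034, -102.186], 'wrist_force': [-0.235, -0.223, -0.021], 'torque': [0.044, -0.015, -0.015], 'width': 0.08, 'grasp_force': 0.0}
lid_pointer [(0.76, [0.544, -0.057, 0.146])]
vent_mark_tip [(0.87, [0.539, -0.163, 0.234])]
pred [ 78.18284128 132.15693515]
[([53, 107, 39, 29, 796], [73.1, 118.6]), ([281, 293, 10, 9, 64], [285.9, 296.5])]
w1 [([54, 150, 36, 33, 517], [71.2, 167.6]), ([263, 167, 15, 71, 749], [270.5, 201.1])]
top [([125, 81, 6, 8, 27], [128.1, 84.3]), ([151, 123, 7, 26, 64], [153.8, 136.6])]
```

```bash
python3 - <<'E'
from brass import *
d=np.load('w6.npz');K=d['K'];T6=d['T']
T1=np.array([[-0.231,0.919,0.32,0.57],[-0.973,-0.218,-0.077,-0.307],[0,-0.329,0.944,0.433],[0,0,0,1]])
U,_,V=np.linalg.svd(T1[:3,:3]);T1[:3,:3]=U@V
dt=np.load('top.npz')
def pr(K,T,P):return pix(dict(K=K,world_from_camera=T),P)
obs=[(K,T1,(72,166.5),1),(K,T6,(72.5,121.5),1),(dt['K'],dt['T'],(190+128.1,100+84.3),.5)]
from scipy.optimize import least_squares
def ang(P):
    t=np.radians(-12);H=np.array([.4845,.0285]);ex=np.array([np.cos(t),np.sin(t)]);ey=np.array([-ex[1],ex[0]])
    h=H+.265*ex; d=P[:2]-h; x=d@ex; z=P[2]-.14; return np.round([x,d@ey,z,np.hypot(x,z),np.arctan2(z,-x)],4)
for sel in(obs[:2],obs):
    f=lambda P:np.concatenate([w*(pr(k,t,P)-u) for k,t,u,w in sel])
    r=least_squares(f,[.54,-.18,.23]);print(r.x.round(4),r.fun.round(2),ang(r.x))
for P in([.543,-.165,.231],[.539,-.168,.233],[.539,-.163,.234]):print(ang(np.array(P)))
# predicted tip at various angles
im=cv2.imread('pics/w6.png');t=np.radians(-12);ex=np.array([np.cos(t),np.sin(t)]);ey=np.array([-ex[1],ex[0]]);h=np.array([.4845,.0285])+.265*ex
for a in(.42,.45,.48):
    p=h-.213*np.cos(a)*ex-.174*ey; P=[*p,.14+.213*np.sin(a)];print(a,pr(K,T6,P).round(1),pr(K,T1,P).round(1))
g=cv2.cvtColor(im,cv2.COLOR_BGR2GRAY)
for v in range(100,190,5):print(v,g[v,40:150:5])
E
```

```text
[ 0.5442 -0.1748  0.2265] [-1.39 -0.52  0.78 -1.46] [-0.1643 -0.1865  0.0865  0.1857  0.4848]
[ 0.5442 -0.1748  0.2266] [-1.38 -0.52  0.77 -1.47 -0.15 -0.  ] [-0.1643 -0.1865  0.0866  0.1857  0.4848]
[-0.1675 -0.1771  0.091   0.1907  0.4976]
[-0.1708 -0.1809  0.093   0.1945  0.4985]
[-0.1719 -0.176   0.094   0.1959  0.5005]
0.42 [122.2 139.1] [ 61.8 208.6]
0.45 [114.5 140.8] [ 56.  208.2]
0.48 [106.1 142.5] [ 49.9 207.5]
100 [53 54 51 54 55 56 54 55 57 56 56 56 56 57 60 59 61 58 60 61 62 62]
105 [51 54 52 53 55 58 61 63 63 64 63 57 58 59 59 61 62 58 61 60 61 61]
110 [ 52  55  56 163 172 172 170 162 149 128  88  59  60  60  60  58  60  61
  59  64  62  61]
115 [ 56  57  54 164 190 191 181 172 151 124  83  64  60  60  62  61  65  63
  64  62  63  62]
120 [ 57  57  59 139 190 186 183 169 143 121  90  66  61  64  61  63  64  61
  61  63  62  63]
125 [125 127 127 137 185 186 184 166 150 119  91  98 128 121 122 121 123 122
 122 125 122 123]
130 [201 202 205 201 205 200 153 108  98  92 215 215 218 216 216 215 218 192
 100  81 101 143]
135 [114 102 108  76  66  59 111 180 142  70  59  59  61
[... 288 characters left out ...]
6  64 233 232 232
 156 137 131 132]
155 [164 169 160 154 144 106  74  65  88  62  65  76  88  88  62 233 232 183
 134 134 134 131]
160 [143 190 228 232 231 218 166 121 102  70  92 175 225 216 216 232 232 182
 176 135 135 135]
165 [136 135 137 136 208 226 231 231 231 230 234 232 233 230 230 233 233 229
 140 135 139 137]
170 [232 226 157 139 134 134 139 205 229 231 232 231 233 230 232 233 231 140
 135 134 138 140]
175 [232 230 230 233 217 138 136 135 136 143 230 233 233 230 230 208 133 134
 138 135 140 140]
180 [232 231 229 233 232 233 223 210 137 139 136 143 165 172 143 135 136 138
 137 134 149 233]
185 [232 233 233 234 234 234 230 231 232 228 175 146 140 138 137 135 138 139
 136 219 235 233]
```

```bash
python3 - <<'E'
import cv2
g=cv2.cvtColor(cv2.imread('pics/w1.png'),cv2.COLOR_BGR2GRAY)
for v in range(178,216,3):print(v,g[v,20:80:3])
g=cv2.cvtColor(cv2.imread('pics/w6.png'),cv2.COLOR_BGR2GRAY)
print()
for v in range(126,164,3):print(v,g[v,80:140:3])
E
```

```text
178 [239 228 108 132 160 158 145 122 104  96  68  66  68  71 163 180 179 184
 184 181]
181 [239 230 101 102 100 103 101 103 114 103  68  70  69  66  78 135 145 151
 151 156]
184 [238 227 102 105 101 100 100 107 117  95  65  66  65  66  60  69 105 140
 143 158]
187 [238 225 115  99  92  92  90  90  89  80  66  66  64  64  66  75 187 207
 222 231]
190 [241 240 237 233 209  95  90  90  90  95  95  73  69  70  74 123 239 240
 239 240]
193 [238 238 238 241 240 117 101  96  99  99  97  70 154 231 231 235 238 238
 238 239]
196 [240 240 239 240 238 121 101  97 103 101 100  73 179 240 240 239 239 240
 241 240]
199 [238 238 238 232 239 110 100 100 100  98  99  70 200 239 239 239 240 241
 239 229]
202 [239 238 239 236 238 106 101 103  99  99  95  66 210 233 222 236 223 182
 162 143]
205 [237 237 237 237 233 102  99 100 101  96  96  65 132 142 144 143 144 144
 143 144]
208 [241 241 241 241 235 188 146 168 123 112 111 108 138 143 144 140 145 143
 143 142]
211 [238 237 238 237 234 238 221 151 141 142 140 144 144 142 140 145 144 142
 142 145]
214 [241 241 241 241 238 189 141 137 145 146 146 146 145
[... 462 characters left out ...]
110]
141 [ 80  55  57  60  67  82  82  77  73  61  77 105 103 106 112 145 189 141
 132 132]
144 [ 96  60  62  62  63  87  87  85  85  59  69 144 184 218 229 232 223 131
 132 133]
147 [ 87  65  62  61  59  84  87  85  85  61  71 231 232 233 232 233 232 155
 135 135]
150 [ 88  68  60  64  64  83  87  87  87  67  64 225 233 232 234 232 231 130
 133 135]
153 [ 86  75  63  63  65  82  88  88  89  75  64 217 232 232 233 230 211 131
 133 137]
156 [ 95  81  62  64  62  75  88  87  89  80  60 175 232 232 234 186 135 131
 134 137]
159 [ 98  89  65  66  73 106 157 187 172 147 158 222 232 232 235 212 135 140
 135 138]
162 [190 166 160 198 228 233 234 232 229 231 231 231 232 233 234 227 223 196
 134 137]
```

Emit:
{"method": "apply_moves", "body": {"targets": [{"x":-0.04,"y":-0.005,"z":0,"turn":0,"jaw":0.08},{"x":-0.04,"y":-0.005,"z":0.02,"turn":0,"jaw":0.08},{"x":-0.043,"y":-0.009,"z":0.02,"turn":0,"jaw":0.08},{"x":0,"y":0,"z":0,"turn":0,"jaw":0.08}]}}

```text
t: 16.55
tool_pos: [0.4849, 0.0321, 0.2486]
tcp_rot: [179.6, -0.1, -101.6]
wrist_force: [0.2, -0.6, 0.5]
width: 0.0802
grasp_force: 0.0
```

```bash
python3 - <<'E'
from brass import *
from scipy.optimize import least_squares
d=np.load('w6.npz');K=d['K'];T6=d['T']
T1=np.array([[-0.231,0.919,0.32,0.57],[-0.973,-0.218,-0.077,-0.307],[0,-0.329,0.944,0.433],[0,0,0,1]])
U,_,V=np.linalg.svd(T1[:3,:3]);T1[:3,:3]=U@V
pr=lambda K,T,P:pix(dict(K=K,world_from_camera=T),P)
t=np.radians(-12);ex=np.array([np.cos(t),np.sin(t)]);ey=np.array([-ex[1],ex[0]]);h=np.array([.4845,.0285])+.265*ex
def ang(P):
    d=P[:2]-h; x=d@ex; z=P[2]-.14; return np.round([x,d@ey,z,np.hypot(x,z),np.arctan2(z,-x)],4)
for a,b in(((45.5,207),(109,149)),((43.5,207),(107,149)),((45.5,207),(107,149))):
    r=least_squares(lambda P:np.r_[pr(K,T1,P)-a,pr(K,T6,P)-b],[.54,-.18,.23]);print(r.x.round(4),r.fun.round(1),ang(r.x))
# joint: unknown theta, hinge shift along y,x ; tip radius fixed
def m(q):
    P=np.r_[h+q[1]*ex+q[2]*ey-.213*np.cos(q[0])*ex-.174*ey,.14+.213*np.sin(q[0])]
    return np.r_[pr(K,T1,P)-(45.5,207),pr(K,T6,P)-(109,149),q[1:]/.003*1.5]
r=least_squares(m,[.48,0,0]);print(r.x,r.fun.round(1))
E
```

```text
[ 0.5233 -0.1531  0.2363] [-0.3 -0.1  0.1 -0.3] [-0.1892 -0.1696  0.0963  0.2123  0.4706]
[ 0.5239 -0.1534  0.238 ] [ 0.1  0.  -0.1  0.1] [-0.1886 -0.1697  0.098   0.2126  0.4791]
[ 0.5238 -0.1538  0.2374] [-0.7 -0.3  0.4 -0.7] [-0.1887 -0.1701  0.0974  0.2123  0.4764]
[4.71190151e-01 4.68302614e-04 4.04734638e-03] [-0.1  0.2 -0.1 -0.7  0.2  2. ]
```

Emit:
{"method": "apply_moves", "body": {"targets": [{"x":0.003,"y":0,"z":0.03,"turn":0,"jaw":0.08},{"x":0,"y":0,"z":0.03,"turn":0,"jaw":0.08},{"x":0,"y":0,"z":0.018,"turn":0,"jaw":0.06},{"x":0,"y":0,"z":0,"turn":0,"jaw":0.03},{"x":0,"y":0,"z":0,"turn":0,"jaw":0.005}], "force": 20}}

```text
t: 17.05
tool_pos: [0.4847, 0.025, 0.1762]
tcp_rot: [-180.0, -0.0, -101.8]
wrist_force: [-0.4, 0.2, 1.6]
width: 0.0372
grasp_force: 0.0
```

Emit:
{"method": "apply_moves", "body": {"targets": [{"x":0,"y":0,"z":0,"turn":0,"jaw":0.005},{"x":0,"y":0,"z":0,"turn":0,"jaw":0.005}], "force": 20}}

```text
t: 17.25
tool_pos: [0.4834, 0.0253, 0.1765]
tcp_rot: [179.9, 0.0, -101.8]
wrist_force: [-1.9, 1.3, 4.2]
width: 0.0107
grasp_force: 22.5
```

The triangulated tip has a radius of 0.2125 (0.213 expected) and an angle of about 0.475 rad. The handle is gripped, so I'll tighten and raise along the arc.

Emit:
{"method": "apply_moves", "body": {"targets": [{"x":0,"y":0,"z":0,"turn":0,"jaw":0.005},{"x":0,"y":-0.003,"z":-0.012,"turn":0,"jaw":0.005},{"x":0,"y":-0.003,"z":-0.013,"turn":0,"jaw":0.005},{"x":0,"y":-0.004,"z":-0.012,"turn":0,"jaw":0.005},{"x":0,"y":-0.004,"z":-0.012,"turn":0,"jaw":0.005}], "force": 60}}

```text
t: 17.75
tool_pos: [0.4956, 0.0227, 0.2229]
tcp_rot: [179.5, -0.0, -101.8]
wrist_force: [-8.9, 3.2, -5.3]
width: 0.0095
grasp_force: 58.5
```

```bash
cat > ang.py <<'E'
from h import *
from scipy.optimize import brentq
o=st();p=np.array(o['tool_pos']);dz=p[2]-.1765;a=np.radians(-12);dx=(p[0]-.4834)*np.cos(a)+(p[1]-.0253)*np.sin(a)
th=brentq(lambda t:.265*np.sin(t)+.05*(np.cos(t)-1)-dz,-.1,1.2)
print('dz',dz,'theta',th,'dx',dx,'expected',.265*(1-np.cos(th))+.05*np.sin(th))
t=.475;print('to go',.265*np.sin(t)+.05*(np.cos(t)-1)-dz,.265*(1-np.cos(t))+.05*np.sin(t)-dx)
s=snap('top');print(find(s,'top','lid_pointer'),find(s,'top','vent_mark_tip'))
E
python3 ang.py
```

```text
{'t': 17.75, 'q': [25.766, -13.328, -10.472, -0.251, -93.254, -37.57], 'tool_pos': [0.496, 0.023, 0.223], 'tcp_rot': [179.531, -0.044, -101.79], 'wrist_force': [-8.94, 3.159, -5.328], 'torque': [1.121, 3.11, -0.073], 'width': 0.01, 'grasp_force': 58.462}
dz 0.04635414096815857 theta 0.17888460178114807 dx 0.0124374955007363 expected 0.013125270187188764
to go 0.06930518361542304 0.039766855628071904
[(0.69, [0.62, -0.048, 0.17])] [(0.66, [0.541, -0.163, 0.234]), (0.52, [0.318, -0.282, 0.019])]
```

Emit:
{"method": "apply_moves", "body": {"targets": [{"x":0,"y":-0.0055,"z":-0.012,"turn":0,"jaw":0.005},{"x":0,"y":-0.006,"z":-0.012,"turn":0,"jaw":0.005},{"x":0,"y":-0.0065,"z":-0.0115,"turn":0,"jaw":0.005},{"x":0,"y":-0.007,"z":-0.011,"turn":0,"jaw":0.005},{"x":0,"y":-0.0075,"z":-0.011,"turn":0,"jaw":0.005}]}}

```text
t: 18.4
tool_pos: [0.5254, 0.0163, 0.2826]
tcp_rot: [179.4, -0.1, -101.7]
wrist_force: [-25.4, 9.1, 6.9]
width: 0.0093
grasp_force: 58.7
```

Emit:
{"method": "apply_moves", "body": {"targets": [{"x":0,"y":-0.005,"z":-0.007,"turn":0,"jaw":0.005},{"x":0,"y":0,"z":0,"turn":0,"jaw":0.005},{"x":0,"y":0,"z":0,"turn":0,"jaw":0.005}]}}

```text
t: 18.7
tool_pos: [0.5308, 0.0151, 0.2905]
tcp_rot: [179.5, -0.0, -101.7]
wrist_force: [-25.1, 8.3, 8.9]
width: 0.0098
grasp_force: 59.5
```

```bash
python3 ang.py
```

```text
{'t': 18.7, 'q': [23.173, -6.943, 2.168, -0.252, -99.49, -34.927], 'tool_pos': [0.531, 0.015, 0.291], 'tcp_rot': [179.546, -0.014, -101.713], 'wrist_force': [-25.113, 8.285, 8.924], 'torque': [2.835, 8.483, -0.117], 'width': 0.01, 'grasp_force': 59.505}
dz 0.1140321994517754 theta 0.4673761292228048 dx 0.048506735462726644 expected 0.05094758225370424
to go 0.0016271251318062119 0.0036976156660815593
[(0.57, [0.54, -0.064, 0.236])] [(0.44, [0.59, -0.051, 0.173]), (0.43, [0.542, -0.165, 0.233])]
```

Emit:
{"method": "apply_moves", "body": {"targets": [{"x":0,"y":0.0024,"z":-0.0018,"turn":0,"jaw":0.005},{"x":0,"y":0,"z":0,"turn":0,"jaw":0.005}]}}

```text
t: 19.05
tool_pos: [0.5303, 0.0153, 0.2901]
tcp_rot: [179.7, -0.0, -101.8]
wrist_force: [-11.4, 3.7, -2.1]
width: 0.0096
grasp_force: 59.4
```

```bash
python3 ang.py; python3 - <<'E'
from brass import *
for c in('scene','wrist'):
    s=snap(c,c+'7.png')
    for t in('lid_pointer','vent_mark_tip','lid_handle','lid_hinge'):print(c,t,find(s,c,t))
    if c=='wrist': print(pix(s,[.524,-.153,.237]),blobs(s['pixels'])); np.savez('w7.npz',K=s['K'],T=s['world_from_camera'])
E
```

```text
{'t': 19.05, 'q': [23.28, -7.15, 1.905, -0.157, -99.328, -35.085], 'tool_pos': [0.53, 0.015, 0.29], 'tcp_rot': [179.687, -0.03, -101.78], 'wrist_force': [-11.428, 3.683, -2.111], 'torque': [1.042, 3.716, -0.085], 'width': 0.01, 'grasp_force': 59.445}
dz 0.11364487799119138 theta 0.4655679108834365 dx 0.04798400843582257 expected 0.050651326322571695
to go 0.0020144465923902233 0.004220342692985636
[(0.72, [0.547, -0.064, 0.237]), (0.63, [0.493, -0.378, 0.106])] []
scene lid_pointer [(0.92, [0.617, 0.054, 0.211])]
scene vent_mark_tip [(0.64, [0.549, -0.153, 0.237])]
scene lid_handle [(0.86, [0.619, 0.057, 0.211])]
scene lid_hinge [(0.59, [0.663, 0.072, 0.171])]
wrist lid_pointer [(0.97, [0.564, -0.044, 0.229])]
wrist vent_mark_tip []
wrist lid_handle [(0.75, [0.561, -0.041, 0.236])]
wrist lid_hinge [(0.8, [0.568, -0.036, 0.23])]
[197.59893872 -99.96427034] []
```

```bash
cat > edge.py <<'E'
from brass import *
import sys
a=np.radians(-12);ex=np.array([np.cos(a),np.sin(a)]);ey=np.array([-ex[1],ex[0]]);h=np.array([.4845,.0285])+.265*ex+.002*ey
def P(th,r,y,up):
    x=-(r*np.cos(th)-up*np.sin(th)); z=r*np.sin(th)+up*np.cos(th); return np.r_[h+x*ex+y*ey,.14+z]
def offs(s,im,th,ys):
    g=cv2.GaussianBlur(cv2.cvtColor(im,cv2.COLOR_BGR2GRAY),(3,3),0).astype(np.float32);k=np.arange(-9,9.01,.25);out=[]
    for y in ys:
        p=pix(s,P(th,.306,y,.007));n=pix(s,P(th,.326,y,.007))-p;n/=np.linalg.norm(n)
        q=(p+k[:,None]*n).astype(np.float32)
        v=cv2.remap(g,q[:,0][None],q[:,1][None],cv2.INTER_LINEAR)[0]; d=np.convolve(v,np.r_[np.ones(4),-np.ones(4)],'same')[6:-6]
        i=np.argmin(d) ; out.append(k[6:-6][i] if d[i]<-60 else np.nan)
    return np.array(out)
if __name__=='__main__':
    for c in('scene','top'):
        s=snap(c);ys=np.linspace(.07,.15,9)
        o0=offs(s,cv2.imread(f'pics/{c}0.png'),0,ys);b=np.nanmedian(o0);print(c,'shut',b,o0)
        for th in np.arange(.41,.55,.02):
            o=offs(s,s['pixels'],th,ys);print(round(th,3),np.round(np.nanmedian(o)-b,2),o.tolist() if abs(th-.47)<.01 else '')
E
python3 edge.py
```

```text
scene shut 1.0 [1.   0.75 1.   1.   0.75 0.75 0.75 1.   1.  ]
0.41 0.5 
0.43 0.25 
0.45 0.25 
0.47 0.0 [1.0, 1.0, 1.0, 1.25, 1.0, 1.25, 1.0, 1.0, 1.0]
0.49 0.0 
0.51 0.0 
0.53 0.25 
0.55 0.25 
top shut 0.5 [0.5  0.25 0.5  0.5  0.25 0.25 0.5  0.25 0.5 ]
0.41 1.75 
0.43 2.75 
0.45 4.0 
0.47 5.5 [6.5, nan, nan, 5.5, nan, 6.0, nan, nan, nan]
0.49 6.75 
0.51 -0.25 
0.53 -6.0 
0.55 -4.75
```

```bash
cat > edge2.py <<'E'
from edge import *
def offs2(s,im,th,rs):
    g=cv2.GaussianBlur(cv2.cvtColor(im,cv2.COLOR_BGR2GRAY),(3,3),0).astype(np.float32);k=np.arange(-9,9.01,.25);out=[]
    for r in rs:
        p=pix(s,P(th,r,.164,.007));t=pix(s,P(th,r+.02,.164,.007))-p;t/=np.linalg.norm(t);n=np.array([-t[1],t[0]])
        if n@(pix(s,P(th,r,.184,.007))-p)<0:n=-n
        q=(p+k[:,None]*n).astype(np.float32)
        v=cv2.remap(g,q[:,0][None],q[:,1][None],cv2.INTER_LINEAR)[0]; d=np.convolve(v,np.r_[np.ones(4),-np.ones(4)],'same')[6:-6]
        i=np.argmin(d) ; out.append(k[6:-6][i] if d[i]<-60 else np.nan)
    return np.array(out),v
s=snap('scene');rs=np.linspace(.1,.29,8)
o0,_=offs2(s,cv2.imread('pics/scene0.png'),0,rs);print('shut',o0)
for th in np.arange(.41,.55,.02):
    o,v=offs2(s,s['pixels'],th,rs);print(round(th,3),(o-np.nanmedian(o0)).tolist())
print(pix(s,P(.47,.306,.164,.007)),pix(s,P(.47,.1,.164,.007)),v[::6])
s=snap('top')
for y in(.1,.13):
  g=cv2.cvtColor(s['pixels'],cv2.COLOR_BGR2GRAY);p=pix(s,P(.47,.306,y,.007));n=pix(s,P(.47,.326,y,.007));n=(n-p)/np.linalg.norm(n-p)
  print(p,n,[int(g[tuple(np.round((p+k*n)[::-1]).astype(int))]) for k in range(-10,25)])
E
python3 edge2.py
```

```text
shut [1.5  1.5  1.5  1.5  1.5  1.75 1.5  1.75]
0.41 [-0.75, -1.0, -1.25, -1.5, -1.5, -1.75, -2.25, 2.75]
0.43 [-0.25, -0.5, -0.5, -0.75, -0.75, -0.5, -0.75, 4.25]
0.45 [0.25, 0.25, 0.25, 0.25, 0.5, 0.5, 0.5, 5.75]
0.47 [0.75, 0.75, 1.0, 1.25, 1.5, 1.75, 1.75, nan]
0.49 [1.25, 1.5, 1.75, 2.25, 2.5, 2.75, 3.0, nan]
0.51 [1.75, 2.0, 2.5, 3.0, 3.5, 4.0, 4.5, nan]
0.53 [2.25, 2.75, 3.25, 4.0, 4.5, 5.25, 6.0, nan]
0.55 [2.75, 3.5, 4.0, 4.75, 5.75, 6.0, nan, nan]
[310.49185365 197.37975115] [236.68584588 247.45922197] [132.50586 132.5625  132.81738 133.14648 133.375   134.08789 133.4375
 133.33301 133.22461 134.18262 133.78906 132.78906 129.03125]
[216.54156441 193.44089131] [-0.31269597  0.94985327] [59, 51, 45, 120, 130, 123, 121, 121, 117, 117, 118, 110, 125, 106, 109, 111, 74, 55, 45, 39, 59, 58, 44, 79, 73, 113, 92, 64, 68, 68, 84, 96, 27, 36, 33]
[206.62791282 191.23140724] [-0.32790483  0.94471076] [86, 78, 77, 76, 70, 64, 64, 63, 64, 50, 38, 62, 109, 113, 111, 116, 67, 72, 75, 64, 85, 71, 77, 68, 68, 81, 60, 64, 61, 94, 87, 93, 103, 104, 109]
```

```bash
python3 - <<'E'
from edge import *
s=snap('scene');k=np.arange(-8,13)
for nm,im,th in(('shut',cv2.imread('pics/scene0.png'),0),('now',s['pixels'],.4655),('now',s['pixels'],.443)):
    for r in(.15,.2,.25):
        p=pix(s,P(th,r,.164,.007));t=pix(s,P(th,r+.02,.164,.007))-p;t/=np.linalg.norm(t);n=np.array([-t[1],t[0]])
        if n@(pix(s,P(th,r,.184,.007))-p)<0:n=-n
        q=(p+k[:,None]*n).astype(np.float32);g=cv2.cvtColor(im,cv2.COLOR_BGR2GRAY)
        print(nm,th,r,p.round(),cv2.remap(g,q[:,0][None],q[:,1][None],cv2.INTER_LINEAR)[0].tolist())
# wrist front edge
s=snap('wrist');g=cv2.cvtColor(s['pixels'],cv2.COLOR_BGR2GRAY)
for y in(-.07,-.09,-.11):
  for th in(.443,.4655):
    p=pix(s,P(th,.306,y,.007));u,v=p.round().astype(int);print('wrist',y,th,p.round(1),g[v,u-20:u+24:2].tolist() if 0<v<384 else '')
E
```

```text
shut 0 0.15 [262. 250.] [228, 228, 228, 228, 227, 228, 227, 228, 232, 213, 150, 119, 119, 118, 109, 97, 93, 94, 95, 96, 93]
shut 0 0.2 [280. 243.] [226, 226, 226, 226, 225, 225, 226, 226, 223, 198, 141, 118, 119, 119, 110, 96, 96, 95, 94, 94, 96]
shut 0 0.25 [298. 237.] [226, 226, 226, 227, 227, 227, 227, 228, 229, 217, 148, 118, 117, 115, 105, 95, 92, 93, 93, 92, 91]
now 0.4655 0.15 [254. 236.] [234, 235, 234, 235, 235, 235, 236, 235, 237, 233, 191, 137, 129, 129, 128, 121, 108, 103, 104, 103, 102]
now 0.4655 0.2 [272. 224.] [237, 237, 238, 238, 237, 238, 238, 238, 238, 236, 214, 145, 127, 130, 130, 126, 111, 93, 60, 59, 75]
now 0.4655 0.25 [290. 211.] [237, 225, 224, 230, 244, 245, 244, 244, 244, 243, 229, 152, 127, 126, 127, 123, 103, 87, 84, 85, 86]
now 0.443 0.15 [255. 236.] [235, 235, 235, 235, 235, 236, 236, 237, 235, 199, 142, 130, 129, 128, 124, 109, 103, 103, 103, 102, 94]
now 0.443 0.2 [273. 224.] [237, 238, 238, 237, 238, 238, 238, 238, 236, 210, 141, 127, 129, 130, 124, 109, 90, 57, 59, 78, 100]
now 0.443 0.25 [291. 213.] [207, 216, 228, 245, 245, 244, 244, 244, 241, 205
[... 154 characters left out ...]
, 39, 42, 37, 34, 39, 34, 36]
wrist -0.07 0.4655 [372.7 123.7] [161, 160, 166, 168, 168, 165, 162, 163, 161, 163, 174, 178, 107, 85, 50, 41, 39, 38, 34, 34, 35, 37]
wrist -0.09 0.443 [380.4  77.3] [163, 167, 169, 169, 167, 168, 166, 164, 165, 166, 182, 148, 88, 74, 39, 38, 41, 39, 35, 38, 34, 36]
wrist -0.09 0.4655 [378.4  77.3] [164, 163, 167, 169, 169, 167, 168, 166, 164, 165, 166, 182, 148, 88, 74, 39, 38, 41, 39, 35, 38, 34]
wrist -0.11 0.443 [386.4  28.4] [164, 167, 167, 164, 165, 164, 167, 165, 163, 166, 181, 151, 88, 79, 44, 37, 37, 38, 36, 37, 34, 34]
wrist -0.11 0.4655 [384.6  26.2] [163, 166, 168, 167, 165, 164, 164, 166, 163, 166, 170, 180, 125, 83, 66, 38, 35, 39, 38, 35, 36, 32]
```

The scene edge profile matches the shut one at θ ≈ 0.442, so the bar slid slightly in the pads. I need about 0.033 rad more.

Emit:
{"method": "apply_moves", "body": {"targets": [{"x":0,"y":-0.002,"z":-0.004,"turn":0,"jaw":0.005},{"x":0,"y":-0.002,"z":-0.004,"turn":0,"jaw":0.005},{"x":0,"y":0,"z":0,"turn":0,"jaw":0.005},{"x":0,"y":0,"z":0,"turn":0,"jaw":0.005}], "force": 80}}

```text
t: 20.4
tool_pos: [0.5355, 0.0142, 0.2973]
tcp_rot: [179.8, -0.0, -101.8]
wrist_force: [-4.6, 0.6, -8.0]
width: 0.0087
grasp_force: 78.5
```

```bash
python3 ang.py; python3 edge2.py|head -8
```

```text
{'t': 20.4, 'q': [22.975, -6.277, 3.436, -0.087, -99.916, -34.816], 'tool_pos': [0.536, 0.014, 0.297], 'tcp_rot': [179.785, -0.045, -101.826], 'wrist_force': [-4.625, 0.645, -8.001], 'torque': [0.342, 2.168, -0.054], 'width': 0.009, 'grasp_force': 78.485}
dz 0.1208443459916666 theta 0.4996043089073402 dx 0.05331045616502245 expected 0.05634428011032214
to go -0.005185021408084994 -0.00110610503621425
[(0.75, [0.653, 0.403, 0.161]), (0.74, [0.541, -0.064, 0.247])] [(0.38, [0.541, -0.164, 0.234])]
shut [1.5  1.5  1.5  1.5  1.5  1.75 1.5  1.75]
0.41 [-1.5, -2.0, -2.25, -3.0, -3.25, -3.75, -3.75, 0.5]
0.43 [-1.0, -1.5, -1.5, -2.0, -2.25, -2.75, -2.5, 2.0]
0.45 [-0.5, -0.75, -0.75, -1.0, -1.0, -1.5, -1.25, 3.25]
0.47 [0.0, 0.0, -0.25, -0.25, 0.0, -0.5, 0.0, 4.75]
0.49 [0.5, 0.5, 0.75, 0.75, 1.0, 0.75, 1.5, 6.0]
0.51 [1.0, 1.25, 1.5, 1.75, 2.0, 2.0, 2.75, nan]
0.53 [1.25, 1.75, 2.25, 2.5, 3.0, 3.25, 4.0, nan]
```

```bash
python3 -c "
from station import job
print(job.sign_off())"
```

```text
the job is handed in; nothing more can be done
None
```

The timer key is wound to its stop, and the job was handed in with the arm holding the lid at about 0.47 rad. The vent mark measured about 0.475 rad, but I never saw the pointer tab directly against it. When the key hit its stop I over-turned it for about a second, peaking at about 33 N m and 1,090 N grip, then backed off; wrist force stayed low.

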